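# Book out the blue specimen

## Robot

A 6-joint arm with a two-finger parallel gripper is mounted at the origin on a cart in front of the work surface, level with it; the furniture and walls round the work are solid. World frame = base frame: x ahead of the robot, y to its left, z up, the work surface at z = 0. Lengths are in m, angles in degrees, forces in N, time in s.
With the tool pointing down it reaches from about 0.3 to 0.75 m from the base axis. Payload 8.5 kg.
Tool frame: the origin (TCP) lies midway between the tips of the shut fingers; the grasp point (between the pads) lies env.tcp_to_grasp behind it (env.tcp_to_grasp is the distance from the TCP to the grasp point, in m); z points along the fingers, y is the line along which they close (so a half turn about z gives the same grasp; the last joint's range is limited). The gripper opens to 85 mm and grips with 20 to 120 N. Pads are 22 mm wide; open, the fingers measure 114 mm over their backs; the gripper's body (76 mm by 85 mm) begins 54 mm behind the grasp point. The pads swing forward as they close: fully open they stand 13 mm farther back than shut.
Start: joints at [-78.398, 21.807, 74.336, -0, 83.858, -12.336], TCP at [0.223, -0.503, 0.231] pointing down, gripper open.
Joint ranges: [-178.18, 178.18], [-50.72, 133.34], [12.68, 142.11], [-81.47, 261.47], [9.98, 163.14], [-165.26, 165.26]. Speed limits (degrees/s): [136.94, 136.94, 180, 180, 180, 180].

## Interface

Orientations are given as a 3x3 rotation matrix whose columns are the frame's x, y, z axes.
In Python, from rig import observe, optics, job, env gives the robot as it stands. The module is installed in compiled form; this text tells all that it offers.
- The arm moves only by the shell command python3 -m jog 'ROWS' [FORCE]. ROWS is JSON, a list of rows, each a list of 7 numbers: the turn, a rotation vector about the tool's x, y, z in rad, then the shift along the tool's x, y, z in m, then the opening in per cent of the stroke, from 0 (shut) to 100 (fully open). A call has 1 to 10 rows; each row shifts and turns the commanded pose from where the row before left it, along the tool's axes as they then stand; what a row does not reach is not made up. A row lasts 1/8 s, in which the tool goes at most 62.5 mm and 10.7 degrees, less where a joint would pass 70% of its speed; a pose out of reach is approached as far as the arm can. A call is refused whole if a number of a shift passes 0.0625 or a number of a turn 0.188, either way. A call with a gripper value outside its range is refused whole. The fingers move at their own pace and stop on an object; FORCE is the grip in N (left out, the last holds). Time passes only in rows, so rows that do not move let the fingers close. It gives the time, the measured TCP pose, the force, the opening and the grip force at its end, in the units of the state.
- observe(): the state, without advancing time (a new reading comes with each control period).
- optics.get_image(name): name is "side" or "top"; returns a dict with "pixels" (480x640x3 uint8, red, green, blue), "mtx" (3x3 intrinsics, pixels), "rvec" (rotation vector, rad) and "tvec" (3), from world to camera coordinates, as OpenCV has them. Camera axes: x right, y down, z forward; pixel columns grow to the right and rows downward; lengths in m; the calibration is good to about 2 mm. A picture is of the moment at which its call begins. There is no depth.
- job.close_job(): hands the job in; it is judged then, once.
The state is a dict: "time_s": time; "q": joint angles; "qvel": joint speeds; "joint_efforts": joint torques, N m; "position": TCP position; "tool_rot": TCP orientation; "ft_force": force on the tool from outside, world axes, zero at the start; "wrist_torque": the same for the moment, N m; "grip_width": finger opening in m; "gripper_force": force on a finger pad.
Only numpy, scipy, OpenCV 4.12 (cv2) and the standard library are available. Lean on these libraries where they do the work, as an engineer would, in place of code of your own. Each camera call takes 0.05 s, during which the arm holds its last target. There are 200 camera calls.

## Task

Book out the blue specimen at the check-out board: with the fingertips, press the black key in front of the blue specimen all the way down for a moment and let it come up again, then press the big white key the same way to confirm, and withdraw clear of the board. Press gently, one key at a time, press no other key, and leave all four specimens untouched in their recesses.

Things in the scene. Friction and masses are not known exactly. Their poses are not given: they have to be found in the camera images.
- station: check-out board: grey plate, black rubber edge, 116 (x) x 310 (y) x 22 mm, fixed; origin: centre of its underside, z up, x away from the robot, y left. Along its front a row of keys 60 mm apart: four black and, at the right (-y) end, the big white one. 58 mm behind (+x) each black key a recess, 30.5 mm wide, 8 mm deep, with one specimen; a white line joins key and recess.
- mount_blue: blue resin specimen, a loose upright cylinder 27 mm in diameter and 16 mm high, origin at the centre of its underside, which rests 14 mm above the worktop in one of the four recesses (in any of them)
- mount_green: green resin specimen, a loose cylinder 27 mm in diameter and 21 mm high, origin at the centre of its underside, in another recess
- mount_orange: orange resin specimen, a loose cylinder 26 mm in diameter and 17 mm high, origin at the centre of its underside, in another recess
- mount_pale: pale yellow resin specimen, a loose cylinder 27 mm in diameter and 17 mm high, origin at the centre of its underside, in another recess
- place_1 (a point): centre of the floor of recess 1 (1 is the leftmost, +y; 4 is the rightmost), 14 mm above the worktop
- place_2 (a point): centre of the floor of recess 2 (1 is the leftmost, +y; 4 is the rightmost), 14 mm above the worktop
- place_3 (a point): centre of the floor of recess 3 (1 is the leftmost, +y; 4 is the rightmost), 14 mm above the worktop
- place_4 (a point): centre of the floor of recess 4 (1 is the leftmost, +y; 4 is the rightmost), 14 mm above the worktop
- key_1_top (a point): centre of the top face of the black key 1 (in front of recess 1), 22 mm in diameter; 46 mm above the worktop when up; the key stands 12 mm proud of a fixed light collar 38 mm wide; the point moves with the key
- key_1 (a joint): travel of the black key 1 (in front of recess 1), in m: 0 is up, 0.008 fully down; a spring pushes it back up, starting at about 1 N and reaching 4 N when fully down
- key_2_top (a point): centre of the top face of the black key 2 (in front of recess 2), 22 mm in diameter; 46 mm above the worktop when up; the key stands 12 mm proud of a fixed light collar 38 mm wide; the point moves with the key
- key_2 (a joint): travel of the black key 2 (in front of recess 2), in m: 0 is up, 0.008 fully down; a spring pushes it back up, starting at about 1 N and reaching 4 N when fully down
- key_3_top (a point): centre of the top face of the black key 3 (in front of recess 3), 22 mm in diameter; 46 mm above the worktop when up; the key stands 12 mm proud of a fixed light collar 38 mm wide; the point moves with the key
- key_3 (a joint): travel of the black key 3 (in front of recess 3), in m: 0 is up, 0.008 fully down; a spring pushes it back up, starting at about 1 N and reaching 4 N when fully down
- key_4_top (a point): centre of the top face of the black key 4 (in front of recess 4), 22 mm in diameter; 46 mm above the worktop when up; the key stands 12 mm proud of a fixed light collar 38 mm wide; the point moves with the key
- key_4 (a joint): travel of the black key 4 (in front of recess 4), in m: 0 is up, 0.008 fully down; a spring pushes it back up, starting at about 1 N and reaching 4 N when fully down
- confirm_key_top (a point): centre of the top face of the big white key at the right-hand end of the row, 32 mm in diameter; 46 mm above the worktop when up; the key stands 12 mm proud of a fixed black collar 48 mm wide; the point moves with the key. Beware: to its right a fixed tall machine stands on the worktop (y below -0.32, x from 0.33 to 0.9, up to 0.48 m high); come round it close to the robot, not through it
- confirm_key (a joint): travel of the big white key at the right-hand end of the row, in m: 0 is up, 0.008 fully down; a spring pushes it back up, starting at about 1 N and reaching 4 N when fully down
Not all that is in view belongs to the job. There is more than one size of the mount_pale; the job needs the smallest.

How it is judged:
By the outcome, as a careful person would: the job done as asked, in the order asked, and still so for the second after the job is handed in, with the robot touching nothing.
It also fails if it takes over 38 s, if anything falls off the work surface, if the arm or the gripper's body presses on something with over 40 N, if the wrist force passes 120 N, or if a joint passes its speed limit or range.

## Working session

There is one attempt and no reset: what is moved stays moved. The work goes in short steps, Python scripts to look and compute and a shell command to move; the robot and the scene stay as the last step left them, time stands still between calls to the robot, and variables do not carry over. Pictures are saved under pics/ and viewed, at most 10 in all, crops included, and the job is handed in when it is done.

```bash
mkdir -p pics
python3 - <<'E'
from rig import observe, optics, env
import cv2,numpy as np
s=observe();print(s['time_s'],s['position'],np.round(s['tool_rot'],3).tolist(),s['grip_width'],env.tcp_to_grasp)
for n in('top','side'):
    d=optics.get_image(n);cv2.imwrite(f'pics/{n}0.png',d['pixels'][:,:,::-1]);R=cv2.Rodrigues(d['rvec'])[0];print(n,d['mtx'].tolist(),(-R.T@d['tvec'].ravel()).round(3))
E
```

```text
0.0 [ 0.22310928 -0.50239384  0.23069573] [[0.914, 0.406, -0.0], [0.406, -0.914, 0.001], [0.0, -0.001, -1.0]] 0.08526077661791565 0.0187
top [[616.0450869765546, 0.0, 319.68372091635297], [0.0, 616.0450869765546, 238.08869213695215], [0.0, 0.0, 1.0]] [0.439 0.097 0.991]
side [[574.7125201018837, 0.0, 310.8236229908161], [0.0, 574.7125201018837, 244.73182666389215], [0.0, 0.0, 1.0]] [ 0.377 -0.584  0.582]
```

View pics/top0.png

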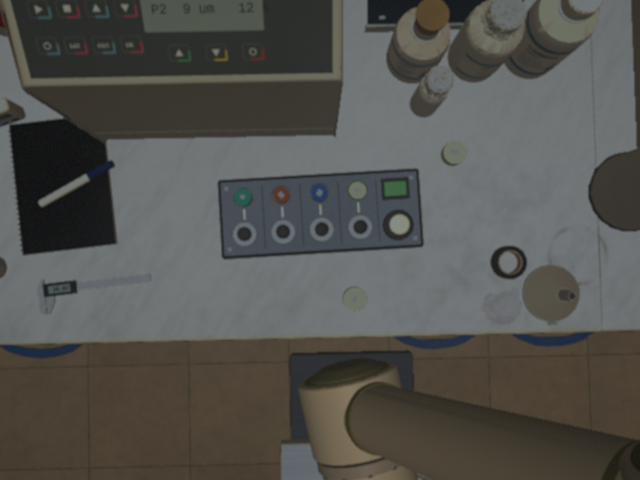

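View pics/side0.png

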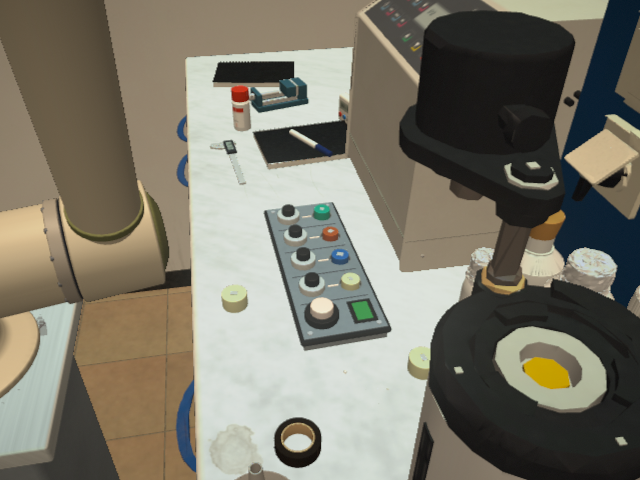

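The top view shows the board with green, orange, blue and pale specimens from left to right. Candidates for blue: only the cylinder at top (319,193), side (340,257). The blue pen cap at (100,170) and the stools are not cylinders. That puts blue in recess 3, with its key at top (321,229), side (303,256). The white key is at (399,224). I'll measure these and confirm with a crop.

```bash
cat > h.py <<'E'
import cv2,numpy as np
from rig import observe, optics
def ray(d,uv):
    R=cv2.Rodrigues(d['rvec'])[0];K=d['mtx'];p=cv2.undistortPoints(np.array([[uv]],float),K,None)[0,0]
    return -R.T@d['tvec'].ravel(), R.T@np.array([p[0],p[1],1])
def plane(d,uv,z):
    c,r=ray(d,uv);return c+r*(z-c[2])/r[2]
def blob(mask,uv,rad=14):
    m=np.zeros_like(mask,np.uint8);cv2.circle(m,uv,rad,255,-1)
    n,_,st,ce=cv2.connectedComponentsWithStats(cv2.bitwise_and(m,mask.astype(np.uint8)*255))
    i=1+np.argmax(st[1:,4]);return ce[i],st[i,2:]
E
python3 - <<'E'
from h import *
t=optics.get_image('top');P=t['pixels'];g=P.max(2)
for n,uv in zip(range(1,5),[(244,233),(283,231),(321,229),(360,226)]):
    c,s=blob(g<50,uv,8);print('key',n,c.round(1),s,plane(t,c,.046).round(4))
c,s=blob(g>150,(399,224));print('conf',c.round(1),s,plane(t,c,.046).round(4))
hsv=cv2.cvtColor(P,cv2.COLOR_RGB2HSV)
c,s=blob((abs(hsv[...,0].astype(int)-110)<10)&(hsv[...,1]>140),(319,193));print('blue',c.round(1),s,plane(t,c,.03).round(4))
d=optics.get_image('side');P2=d['pixels'];g=P2.max(2)
for n,uv in zip(range(1,5),[(288,211),(296,233),(303,255),(312,280)]):
    c,s=blob(g<70,uv,10);print('side key',n,c.round(1),s,plane(d,c,.042).round(4))
c,s=blob(P2.min(2)>170,(321,308),18);print('side conf',c.round(1),s,plane(d,c,.042).round(4))
a=cv2.resize(P[160:270,210:430],(800,400),interpolation=2)[:,:,::-1];cv2.imwrite('pics/crop1.png',a)
E
```

```text
key 1 [243.9 233.5] [ 13  12 109] [0.4825 0.2065 0.046 ]
key 2 [282.7 231.1] [ 12  11 108] [0.485 0.147 0.046]
key 3 [321.4 228.9] [ 12  12 104] [0.4872 0.0876 0.046 ]
key 4 [360.1 226.4] [ 12  12 107] [0.4897 0.028  0.046 ]Traceback (most recent call last):
  File "<stdin>", line 5, in <module>
  File "h.py", line 11, in blob
    i=1+np.argmax(st[1:,4]);return ce[i],st[i,2:]
        ~~~~~~~~~^^^^^^^^^^
    return _wrapfunc(a, 'argmax', axis=axis, out=out, **kwds)
    return bound(*args, **kwds)
ValueError: attempt to get argmax of an empty sequence
```

Run:
```python
from h import *
t=optics.get_image('top');P=t['pixels'];print(P[224,399],P[193,319],P[229,321])
c,s=blob(P.min(2)>0.75*P[224,399].min(),(399,224));print('conf',c.round(1),s,plane(t,c,.046).round(4))
hsv=cv2.cvtColor(P,cv2.COLOR_RGB2HSV)
c,s=blob((abs(hsv[...,0].astype(int)-110)<12)&(hsv[...,1]>120),(319,193));print('blue',c.round(1),s,plane(t,c,.03).round(4))
d=optics.get_image('side');P2=d['pixels'];g=P2.max(2);print(P2[308,321],P2[252,303])
for n,uv in zip(range(1,5),[(288,211),(296,233),(303,255),(312,280)]):
    c,s=blob(g<70,uv,10);print('side key',n,c.round(1),s,plane(d,c,.041).round(4))
c,s=blob(P2.min(2)>0.7*P2[308,321].min(),(321,308),18);print('side conf',c.round(1),s,plane(d,c,.042).round(4))
cv2.imwrite('pics/crop1.png',cv2.resize(P[160:270,210:430],(800,400),interpolation=2)[:,:,::-1])
```

```text
[133 140 128] [ 99 103 107] [45 45 43]
conf [399. 224.] [ 19  19 293] [ 0.4922 -0.0319  0.046 ]
blue [319.  192.4] [ 15  16 147] [0.5451 0.09   0.03  ]
[242 231 207] [57 58 56]
side key 1 [288.  210.4] [ 11  11 107] [0.484  0.2024 0.041 ]
side key 2 [295.2 231.1] [ 13  13 129] [0.4865 0.143  0.041 ]
side key 3 [302.9 253.9] [ 13  13 146] [0.4887 0.0836 0.041 ]
side key 4 [311.7 279.5] [ 14  14 166] [0.4909 0.0237 0.041 ]
side conf [321.5 304.8] [ 22  17 300] [ 0.4942 -0.0309  0.042 ]
```

View pics/crop1.png

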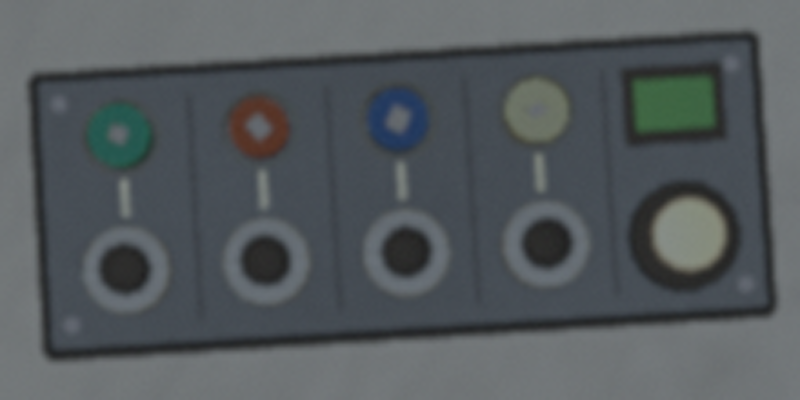

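The crop confirms it: blue is third from left at crop (398,118), and its line leads to key 3 at (406,250). The white key is at (689,232). Spacing is 59.6 mm and the recess is 58 mm behind the key, as specified. Targets are key 3 ≈ (0.488, 0.087) and confirm ≈ (0.493, −0.032). I go round the machine near the robot first, shutting the fingers on the way.

```bash
python3 -m jog '[[0,0,0,0.02,-0.046,0,0],[0,0,0,0.02,-0.046,0,0],[0,0,0,0.02,-0.046,0,0],[0,0,0,0.02,-0.046,0,0],[0,0,0,0.02,-0.046,0,0],[0,0,0,0.043,-0.032,0,0],[0,0,0,0.043,-0.032,0,0],[0,0,0,0.043,-0.032,0,0],[0,0,0,0,0,0,0]]' 20
cat > go.py <<'E'
import sys,numpy as np
from rig import observe
s=observe();d=np.array(eval(sys.argv[1]))-s['position']
print(s['time_s'],s['position'].round(4),'tool shift',(s['tool_rot'].T@d).round(4),'F',np.round(s['ft_force'],1),np.round(s['tool_rot'],3).tolist())
E
python3 go.py '[0.488,0.087,0.12]'
```

```text
time_s: 1.38
position: [0.301, -0.1087, 0.2314]
tool_rot: [[0.911, 0.413, 0.0], [0.413, -0.911, 0.0], [0.0, -0.0, -1.0]]
ft_force: [-0.6, -1.0, 0.2]
grip_width: -0.0001
gripper_force: 0.0
1.375 [ 0.301  -0.1087  0.2314] tool shift [ 0.2511 -0.1011  0.1115] F [-0.6 -1.   0.2] [[0.911, 0.413, 0.0], [0.413, -0.911, 0.0], [0.0, -0.0, -1.0]]
```

Go above key 3 (TCP z ≈ 0.07) and look.

```bash
python3 -m jog '[[0,0,0,0.05,-0.02,0.01,0],[0,0,0,0.05,-0.02,0.02,0],[0,0,0,0.05,-0.02,0.03,0],[0,0,0,0.05,-0.02,0.03,0],[0,0,0,0.051,-0.021,0.03,0],[0,0,0,0,0,0.04,0],[0,0,0,0,0,0,0]]'; python3 go.py '[0.488,0.087,0.05]'
python3 - <<'E'
from h import *
d=optics.get_image('side');cv2.imwrite('pics/side1.png',cv2.resize(d['pixels'][130:380,200:500],(720,600))[:,:,::-1])
E
```

```text
time_s: 2.25
position: [0.4873, 0.0815, 0.0694]
tool_rot: [[0.914, 0.405, -0.006], [0.405, -0.914, 0.0], [-0.005, -0.003, -1.0]]
ft_force: [0.1, -0.2, 1.0]
grip_width: 0.0001
gripper_force: 0.0
2.25 [0.4873 0.0815 0.0694] tool shift [ 0.003  -0.0047  0.0194] F [ 0.1 -0.2  1. ] [[0.914, 0.405, -0.006], [0.405, -0.914, 0.0], [-0.005, -0.003, -1.0]]
```

View pics/side1.png

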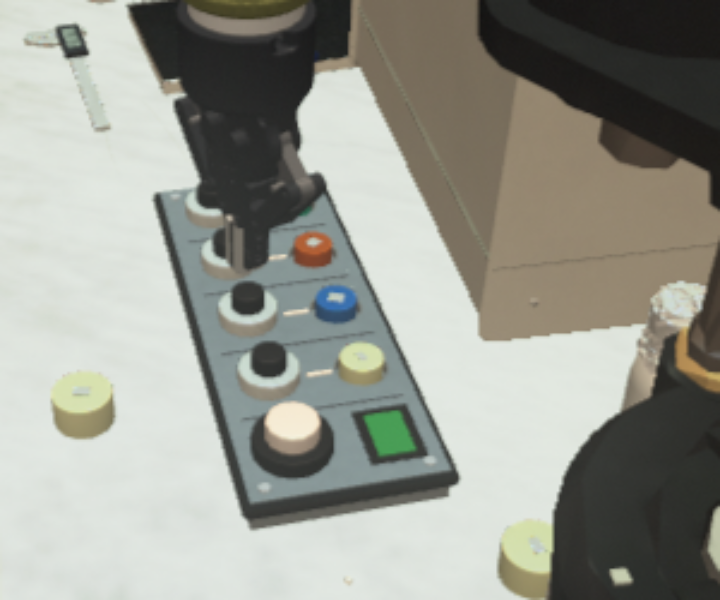

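The tips (crop ~(248,262)) hang right over key 3's cap (248,292), with the blue specimen beside it at (336,302). Descending.

```bash
python3 -m jog '[[0,0,0,0.003,-0.004,0.008,0],[0,0,0,0,0,0.01,0],[0,0,0,0,0,0.004,0],[0,0,0,0,0,0.003,0],[0,0,0,0,0,0,0]]'; python3 go.py '[0.488,0.087,0.038]'
```

```text
time_s: 2.92
position: [0.4895, 0.087, 0.0464]
tool_rot: [[0.914, 0.406, -0.0], [0.406, -0.914, 0.0], [-0.0, -0.0, -1.0]]
ft_force: [0.3, -0.0, -0.3]
grip_width: -0.0001
gripper_force: 0.0
2.925 [0.4895 0.087  0.0464] tool shift [-0.0014 -0.0006  0.0084] F [ 0.3 -0.  -0.3] [[0.914, 0.406, -0.0], [0.406, -0.914, 0.0], [-0.0, -0.0, -1.0]]
```

```bash
python3 -m jog '[[0,0,0,0,0,0.002,0],[0,0,0,0,0,0.002,0],[0,0,0,0,0,0.002,0],[0,0,0,0,0,0.002,0],[0,0,0,0,0,0,0]]'; python3 go.py '[0.488,0.087,0.038]'
```

```text
time_s: 3.55
position: [0.4897, 0.087, 0.0385]
tool_rot: [[0.914, 0.406, 0.0], [0.406, -0.914, -0.0], [0.0, 0.0, -1.0]]
ft_force: [0.4, -0.5, 3.6]
grip_width: 0.0
gripper_force: 1.8
3.55 [0.4897 0.087  0.0385] tool shift [-0.0016 -0.0007  0.0005] F [ 0.4 -0.5  3.6] [[0.914, 0.406, 0.0], [0.406, -0.914, -0.0], [0.0, 0.0, -1.0]]
```

```bash
python3 -m jog '[[0,0,0,0,0,0.0006,0],[0,0,0,0,0,0,0],[0,0,0,0,0,0,0]]'; python3 -m jog '[[0,0,0,0,0,0.0004,0],[0,0,0,0,0,0,0],[0,0,0,0,0,0,0]]'
```

```text
time_s: 3.92
position: [0.4897, 0.087, 0.038]
tool_rot: [[0.914, 0.406, 0.001], [0.406, -0.914, -0.0], [0.0, 0.0, -1.0]]
ft_force: [-0.9, -0.5, 4.4]
grip_width: -0.0002
gripper_force: 2.6
time_s: 4.3
position: [0.4897, 0.087, 0.038]
tool_rot: [[0.914, 0.406, 0.001], [0.406, -0.914, -0.0], [0.001, 0.0, -1.0]]
ft_force: [-0.8, -1.0, 9.3]
grip_width: 0.0002
gripper_force: 4.6
```

The position has stopped changing and the force rose past the 4 N spring, so the key is fully down. Lift and move to the white key.

```bash
python3 -m jog '[[0,0,0,0,0,-0.006,0],[0,0,0,0,0,-0.02,0],[0,0,0,0,0,-0.03,0],[0,0,0,-0.015,0.037,0,0],[0,0,0,-0.015,0.037,0,0],[0,0,0,-0.015,0.036,0,0],[0,0,0,0,0,0.02,0],[0,0,0,0,0,0.015,0],[0,0,0,0,0,0,0]]'; python3 go.py '[0.493,-0.032,0.047]';python3 - <<'E'
from h import *
d=optics.get_image('side');cv2.imwrite('pics/side2.png',cv2.resize(d['pixels'][130:380,200:500],(720,600))[:,:,::-1])
E
```

```text
time_s: 5.42
position: [0.4923, -0.0316, 0.0576]
tool_rot: [[0.914, 0.406, -0.003], [0.406, -0.914, 0.001], [-0.002, -0.002, -1.0]]
ft_force: [-0.8, 0.2, 0.2]
grip_width: -0.0004
gripper_force: 0.0
5.425 [ 0.4923 -0.0316  0.0576] tool shift [0.0005 0.0007 0.0106] F [-0.8  0.2  0.2] [[0.914, 0.406, -0.003], [0.406, -0.914, 0.001], [-0.002, -0.002, -1.0]]
```

View pics/side2.png

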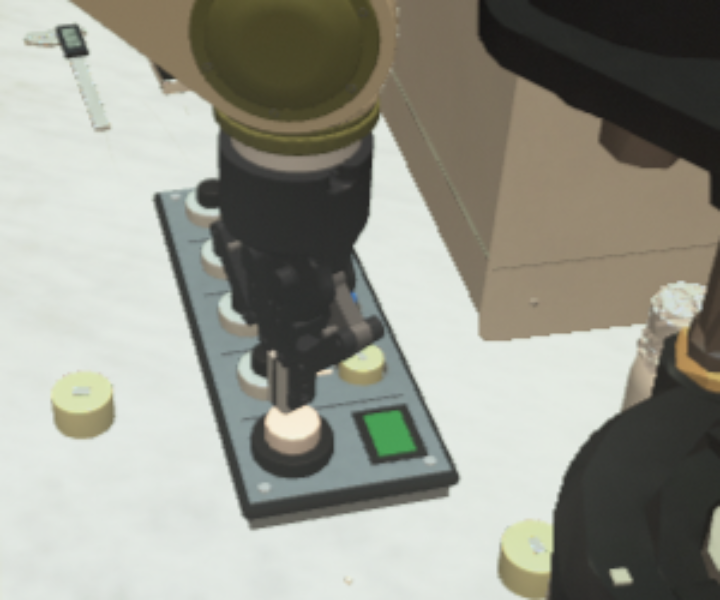

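The tips (crop ~(292,408)) are about 11 mm above the middle of the white cap (292,425). Pressing.

```bash
python3 -m jog '[[0,0,0,0,0,0.005,0],[0,0,0,0,0,0.005,0],[0,0,0,0,0,0.002,0],[0,0,0,0,0,0.002,0],[0,0,0,0,0,0.002,0],[0,0,0,0,0,0.002,0],[0,0,0,0,0,0,0]]'; python3 go.py '[0.493,-0.032,0.038]'
```

```text
time_s: 6.35
position: [0.493, -0.0317, 0.0404]
tool_rot: [[0.914, 0.406, -0.0], [0.406, -0.914, 0.0], [-0.0, -0.0, -1.0]]
ft_force: [-1.9, 1.3, 2.2]
grip_width: 0.0003
gripper_force: 1.5
6.35 [ 0.493  -0.0317  0.0404] tool shift [-0.0002  0.0003  0.0024] F [-1.9  1.3  2.2] [[0.914, 0.406, -0.0], [0.406, -0.914, 0.0], [-0.0, -0.0, -1.0]]
```

```bash
python3 -m jog '[[0,0,0,0,0,0.001,0],[0,0,0,0,0,0.001,0],[0,0,0,0,0,0.0007,0],[0,0,0,0,0,0,0],[0,0,0,0,0,0,0]]'; python3 -m jog '[[0,0,0,0,0,0.0003,0],[0,0,0,0,0,0,0],[0,0,0,0,0,0,0]]'
```

```text
time_s: 6.98
position: [0.493, -0.0317, 0.038]
tool_rot: [[0.914, 0.406, 0.0], [0.406, -0.914, 0.0], [0.0, 0.0, -1.0]]
ft_force: [-2.6, 1.7, 6.8]
grip_width: -0.0001
gripper_force: 3.4
time_s: 7.35
position: [0.4931, -0.0317, 0.038]
tool_rot: [[0.914, 0.406, 0.0], [0.406, -0.914, -0.0], [0.0, 0.0, -1.0]]
ft_force: [-3.4, 0.8, 9.5]
grip_width: -0.0001
gripper_force: 4.9
```

Bottomed. Lift straight up, then back toward the robot.

```bash
python3 -m jog '[[0,0,0,0,0,-0.006,0],[0,0,0,0,0,-0.02,0],[0,0,0,0,0,-0.04,0],[0,0,0,0,0,-0.05,0],[0,0,0,0,0,-0.05,0],[0,0,0,-0.045,-0.02,0,0],[0,0,0,-0.045,-0.02,0,0],[0,0,0,-0.045,-0.02,0,0],[0,0,0,0,0,0,0],[0,0,0,0,0,0,0]]'
python3 - <<'E'
from h import *
d=optics.get_image('side');cv2.imwrite('pics/side3.png',cv2.resize(d['pixels'][130:380,200:500],(720,600))[:,:,::-1])
E
```

```text
time_s: 8.6
position: [0.3462, -0.0321, 0.2038]
tool_rot: [[0.914, 0.405, 0.002], [0.405, -0.914, -0.001], [0.001, 0.001, -1.0]]
ft_force: [0.5, -0.3, -1.0]
grip_width: 0.0001
gripper_force: 0.0
```

View pics/side3.png

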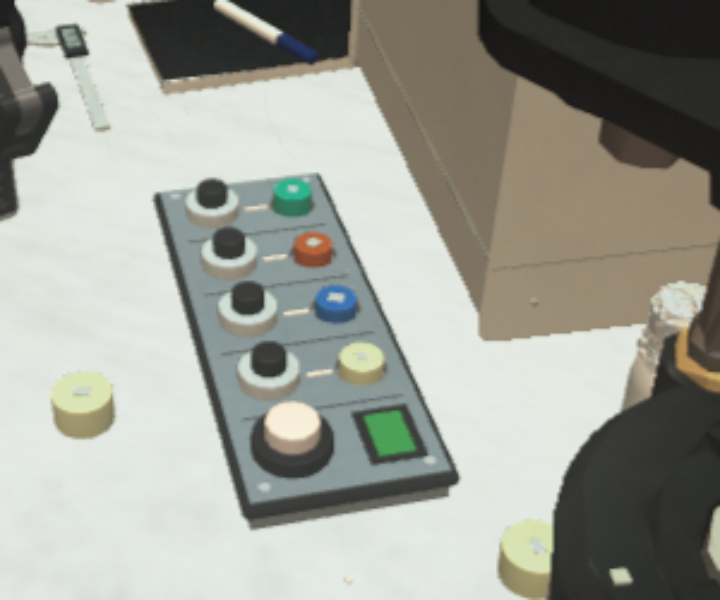

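All keys are up (key 3 at (248,297), white at (292,425)), all four specimens are in place, and the arm is clear at far left.

```bash
python3 -c "
from rig import job
print(job.close_job())"
```

```text
the job is handed in; nothing more can be done
None
```

The blue specimen is booked out: I pressed key 3 and then the white confirm key fully down (under 10 N each), both came back up, the arm withdrew clear with all four specimens in place, and the job was handed in at about 8.7 s; no verdict was returned.

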